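# Square up a frame corner and hold it

## Task

The loose bar of the little aluminium frame on the plywood board leans in. Pick up the steel assembly square by its diagonal brace, lay it level on the board in the inside corner and press it home until one outer face touches the fixed rail and the other touches the loose bar all along, so that the bar swings out to stand square to the rail. Finish while still gripping the square and pressing it into the corner, and leave the soda bottle, the red carton and the wooden stick where they are.

Things in the scene. Friction and masses are not known exactly. Their poses are not given: they have to be found in the camera images.
- square: steel square lying flat, about 0.4 kg: two legs along its x and y, each 130 mm over the outside, 18 wide, 22 high; outer faces are its planes y = +62 and x = +62 mm. A diagonal brace 14 mm thick, 150 long, 38 high (from the underside) joins them, 55 mm from the inner corner, at right angles to the line origin to heel. Origin: underside, middle of the brace; z up.
- heel (a point): outer corner (heel) of the square, at square x = +62, y = +62 mm, 11 mm above its underside. Grip the brace with one finger on the heel side and one on the open side.
- board: fixed plywood assembly board, 230 x 230 x 12 mm; origin at the centre of its underside, z up. It carries the fixed rail along its +y side and the loose bar along its +x side.
- corner (a point): where the heel of the square belongs: the inside corner of the frame, at board x = +65 mm, y = +65 mm, 11 mm above the board's top. The corner opens to the board's -x and -y; the board top is free there.
- fixed_rail: aluminium rail 200 mm long (along the board's x, centred), 25 mm wide, 25 mm high above the board, screwed down with three screws; its inside face is the plane board y = +65 mm. Origin above the board's centre, on the board's top.
- bar_end (a point): free end of the loose bar: far end of its inside face, at mid height (12.5 mm above the board's top). The bar is aluminium, 150 x 25 x 25 mm; when square it runs along board y from +57 to -93 mm, inside face at board x = +65 mm. It swings on one upright bolt through it at board x = +77.5, y = +30 mm, so a square pressed on its face bears on both sides of the bolt and lines the bar up with itself.
- loose_bar (a joint): angle of the loose bar, rad: 0 = square to the fixed rail, positive = its free end leans in over the opening (starts at 0.08 to 0.2: free end up to 25 mm in from its square position). The bolt is stiff: about 1 N at the free end moves the bar, and it stays where it is left. Stops at -0.3 and +0.35.
- soda_bottle: white soda bottle with a red cap, 65 mm across, 164 mm tall, standing; origin at the centre of its underside. A bystander.
- jet_packet: small red and white carton lying flat, 68 x 97 x 27 mm; origin at the centre of its underside. A bystander.
- wood_stick: short plain wooden stick lying flat, 76 x 21 x 9 mm; origin at the centre of its underside. A bystander.

How it is judged:
On the way:
1. the square is picked up, clear of the worktop, in the fingers (height (world z) of square above 0.03 m and contact force between the fingers and square above 3 N), for 0.1 s.
At the end, for the whole second after the job is handed in: Square level (3 degrees) and at most 6 mm above the board, heel within 6 mm of the corner, legs within 2 degrees of the frame; more than 1 N on both the fixed rail and the loose bar; bar within 2 degrees of square; square still gripped (over 3 N) and at rest (horizontal distance between heel and corner below 0.006 m and z of heel in the frame of corner between -0.004 and 0.006 m and angle between square's own z axis and vertical below 0.05 rad and angle between the x axis of square and the x axis of board, either way round below 0.035 rad and value of joint loose_bar between -0.035 and 0.035 rad and contact force between square and fixed_rail above 1 N and contact force between square and loose_bar above 1 N and contact force between the fingers and square above 3 N and linear speed of square below 0.01 m/s); the arm keeps its last pose, push and grip.
It fails at once if soda bottle is pushed away (moved more than 30 mm) (distance of soda_bottle from where it was at the start of the episode above 0.03 m).
It fails at once if jet packet is pushed away (moved more than 30 mm) (distance of jet_packet from where it was at the start of the episode above 0.03 m).
It fails at once if wood stick is pushed away (moved more than 30 mm) (distance of wood_stick from where it was at the start of the episode above 0.03 m).
It also fails if it takes over 43 s, if anything falls off the work surface, if the arm or the gripper's body presses on something with over 40 N, if the wrist force passes 120 N, or if a joint passes its speed limit or range.

## Robot

A 6-joint arm with a two-finger parallel gripper is mounted at the origin on a cart in front of the work surface, level with it; the furniture and walls round the work are solid. World frame = base frame: x ahead of the robot, y to its left, z up, the work surface at z = 0. Lengths are in m, angles in rad, forces in N, time in s.
With the tool pointing down it reaches from about 0.3 to 0.85 m from the base axis. Payload 5.4 kg.
Tool frame: the origin (TCP) lies on the mounting face of the last link; the fingertips stand 173 mm ahead of it and the grasp point (between the pads) lies 155 mm ahead of it; z points along the fingers, y is the line along which they close (so a half turn about z gives the same grasp; the last joint's range is limited). The gripper opens to 85 mm and grips with 20 to 120 N. Pads are 22 mm wide; open, the fingers measure 114 mm over their backs; the gripper's body (76 mm by 85 mm) begins 54 mm behind the grasp point. The pads swing forward as they close: fully open they stand 13 mm farther back than shut.
Start: joints at [-1.525, 0.158, 1.597, -0, 1.386, -0.21], TCP at [0.145, -0.556, 0.405] pointing down, gripper open.
Joint ranges: [-2.91, 2.91], [-0.94, 2.29], [0.18, 2.7], [-1.29, 4.43], [0.17, 2.64], [-3, 3]. Speed limits (rad/s): [2.57, 2.57, 3.14, 3.14, 3.14, 3.14].

## Interface

Orientations are given as a rotation vector (axis times angle).
In Python, from workcell import observe, cams, order gives the robot as it stands. The module is installed in compiled form; this text tells all that it offers.
- The arm moves only by the tool play_rows, never from a script. Its argument "commands" is a list of rows, each a list of 2 entries, a list of its own where there are three numbers: the shift along the world's x, y, z in mm, then the turn, a rotation vector about the world's x, y, z in rad. In form: [[[dx, dy, dz], [rx, ry, rz]], ...]. A call has 1 to 20 rows; each row shifts and turns the commanded pose from where the row before left it; what a row does not reach is not made up. A row lasts 1/8 s, in which the tool goes at most 62.5 mm and 10.7 degrees, less where a joint would pass 70% of its speed; a pose out of reach is approached as far as the arm can. A call with a gripper value outside its range is refused whole. "gripper" is the opening, from -1 (shut) to 1 (fully open), so that 0 is half open, set as the call begins (left out, the last holds). The fingers move at their own pace and stop on an object; "newtons" is the grip in N (left out, the last holds). Time passes only in rows, so rows that do not move let the fingers close. It gives the time, the measured TCP pose, the force, the opening and the grip force at its end, in the units of the state.
- observe(): the state, without advancing time (a new reading comes with each control period).
- cams.camera(name): name is "side" or "top"; returns a dict with "color" (400x640x3 uint8, red, green, blue), "camera_matrix" (3x3 intrinsics, pixels), "k1" (the pictures are not rectified: a ray, as slopes to the right and down, at radius r is drawn at 1 + k1 r^2 times it, then the intrinsics apply), "R" (3x3) and "t" (3): a world point X has camera coordinates R X + t. Camera axes: x right, y down, z forward; pixel columns grow to the right and rows downward; lengths in m; the calibration is good to about 2 mm. A picture is of the moment at which its call begins. There is no depth.
- order.sign_off(): hands the job in; it is judged then, once.
The state is a dict: "clock": time; "joint_positions": joint angles; "qd": joint speeds; "effort": joint torques, N m; "position": TCP position; "orientation": TCP orientation; "force": force on the tool from outside, world axes, zero at the start; "torque": the same for the moment, N m; "gripper_width": finger opening in m; "grasp_force": force on a finger pad.
Only numpy, scipy, OpenCV 4.12 (cv2) and the standard library are available. Lean on these libraries where they do the work, as an engineer would, in place of code of your own. Each camera call takes 0.05 s, during which the arm holds its last target. There are 200 camera calls.

## Working session

There is one attempt and no reset: what is moved stays moved. The work goes in short steps, Python scripts to look and compute and a tool call to move; the robot and the scene stay as the last step left them, time stands still between calls to the robot, and variables do not carry over. Pictures are saved under pics/ and viewed, at most 10 in all, crops included, and the job is handed in when it is done.

Besides the shell and the picture viewer there is one more tool, called after "Request:" by a JSON object that holds its "name" and its "arguments". play_rows: Moves the arm, as the interface text tells. Its arguments: {"type":"object","properties":{"commands":{"type":"array"},"gripper":{"type":"number"},"newtons":{"type":"number"}},"required":["commands"]}

```bash
mkdir -p pics; cat > h.py <<'E'
import numpy as np, cv2
from workcell import observe, cams, order
def grab(n, f=None):
    c=cams.camera(n)
    if f: cv2.imwrite('pics/'+f, c['color'][:,:,::-1])
    return c
def ray(c,uv):
    K=np.array(c['camera_matrix']);R=np.array(c['R']);t=np.array(c['t']);uv=np.atleast_2d(np.array(uv,float))
    p=cv2.undistortPoints(uv.reshape(-1,1,2),K,np.array([c['k1'],0,0,0.]),None,None,None,(3,100,1e-12)) if False else None
    s=np.c_[(uv[:,0]-K[0,2])/K[0,0],(uv[:,1]-K[1,2])/K[1,1]]; q=s.copy()
    for _ in range(50): q=s/(1+c['k1']*(q**2).sum(1,keepdims=True))
    d=np.c_[q,np.ones(len(q))]@R
    return -R.T@t,d
def onz(c,uv,z):
    o,d=ray(c,uv); return o+d*((z-o[2])/d[:,2])[:,None]
def proj(c,X):
    K=np.array(c['camera_matrix']);p=np.atleast_2d(X)@np.array(c['R']).T+np.array(c['t'])
    q=p[:,:2]/p[:,2:];q=q*(1+c['k1']*(q**2).sum(1,keepdims=True))
    return np.c_[q[:,0]*K[0,0]+K[0,2],q[:,1]*K[1,1]+K[1,2]]
E
python3 - <<'E'
from h import *
for n in('top','side'):
    c=grab(n,n+'0.png'); print(n,c['camera_matrix'],c['k1'],-np.array(c['R']).T@c['t'],c['R'])
print(observe())
E
```

```text
top [[370.26474406   0.         317.22213054]
 [  0.         370.26474406 192.22236488]
 [  0.           0.           1.        ]] 0.01907192447206364 [ 0.48200143 -0.04014198  0.86700947] [[ 0.02709778 -0.99949934  0.0163334 ]
 [-0.9811738  -0.02971936 -0.19082645]
 [ 0.19121633 -0.01085494 -0.98148789]]
side [[372.85584041   0.         321.58867594]
 [  0.         372.85584041 197.60874744]
 [  0.           0.           1.        ]] -0.05895102776346262 [ 0.30432114 -0.6984454   0.53826205] [[ 8.83863882e-01 -4.67744187e-01  1.14432225e-04]
 [-2.59556871e-01 -4.90670187e-01 -8.31789035e-01]
 [ 3.89120634e-01  7.35158584e-01 -5.55091874e-01]]
{'clock': 0.1, 'joint_positions': array([-1.52512530e+00,  1.59000367e-01,  1.59807609e+00,  5.10460903e-06,
        1.38619499e+00, -2.10102451e-01]), 'qd': array([-0.00185721, -0.0016805 , -0.00215517, -0.00162337,  0.00135726,
       -0.00068362]), 'effort': array([-4.00744166e-04, -3.96989822e+01, -3.32339466e+01, -3.41170635e-04,
        4.16855662e-03, -1.41018376e-05]), 'position': array([ 0.14543902, -0.55605332,  0.40382218]), 'orientation': array([-3.11427837e+00, -4.00458979e-01, -2.24297957e-04]), 'force': array([ 0.50139883,  0.15286071, -0.18910908]), 'torque': array([0.00307653, 0.01652419, 0.00190572]), 'grasp_force': 0.0, 'gripper_width': 0.08569283235475879}
```

View pics/top0.png

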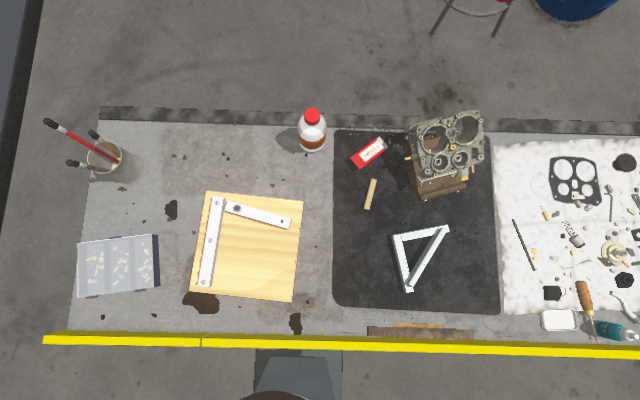

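View pics/side0.png

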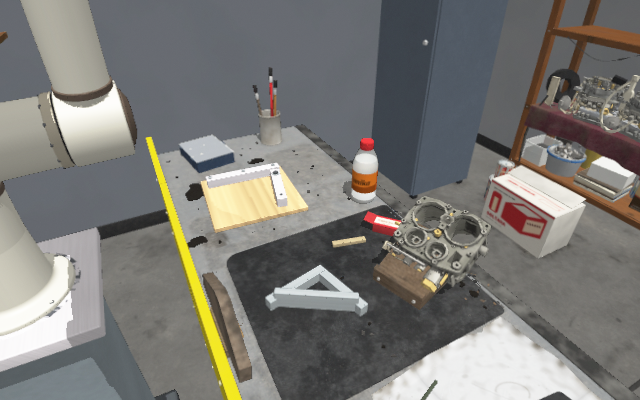

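The top view shows the board with its corner at about (222,195), the bar running to (290,222), and the square with its heel at (395,235) and tips at (449,228) and (408,290). The bottle, carton and stick are at (312,130), (369,153) and (370,194). The side view agrees. Next I'll crop in for edges.

```bash
python3 - <<'E'
from h import *
c=grab('top');im=c['color'][:,:,::-1]
a=cv2.resize(im[215:300,380:460],None,fx=5,fy=5,interpolation=cv2.INTER_CUBIC)
b=cv2.resize(im[185:305,185:310],None,fx=3.2,fy=3.54,interpolation=cv2.INTER_CUBIC)
b=cv2.resize(im[185:305,185:310],None,fx=3.2,fy=3.2,interpolation=cv2.INTER_CUBIC)
o=np.zeros((430,800,3),np.uint8);o[:425,:400]=a;o[:384,400:]=b;cv2.imwrite('pics/crop.png',o)
hsv=cv2.cvtColor(np.ascontiguousarray(im),cv2.COLOR_BGR2HSV)
def polys(m,box,eps):
    z=np.zeros_like(m);x0,y0,x1,y1=box;z[y0:y1,x0:x1]=m[y0:y1,x0:x1]
    cs,_=cv2.findContours(z,cv2.RETR_EXTERNAL,cv2.CHAIN_APPROX_NONE)
    for k in cs:
        if cv2.contourArea(k)>60: print(cv2.contourArea(k),cv2.approxPolyDP(k,eps,True)[:,0].tolist(),np.array(cv2.minAreaRect(k)[0]))
print('sq');polys((hsv[...,2]>110).astype(np.uint8),(380,210,460,300),2.5)
print('wood');polys(((hsv[...,1]>60)&(hsv[...,2]>150)).astype(np.uint8),(180,180,310,310),3)
print('alu');polys(((hsv[...,1]<40)&(hsv[...,2]>190)).astype(np.uint8),(190,190,300,295),2)
np.save('top.npy',c['color'])
E
```

```text
sq
1879.5 [[447, 224], [393, 235], [406, 292], [413, 291], [412, 287], [444, 234], [449, 231]] [425.73077393 258.15386963]
wood
10172.0 [[207, 190], [189, 290], [291, 302], [303, 202]] [245.89248657 245.66381836]
alu
677.0 [[224, 209], [286, 228], [290, 221], [289, 217], [229, 200]] [257.38677979 213.89624023]
977.0 [[223, 197], [212, 197], [197, 285], [209, 286]] [210.4894104  241.24433899]
```

View pics/crop.png

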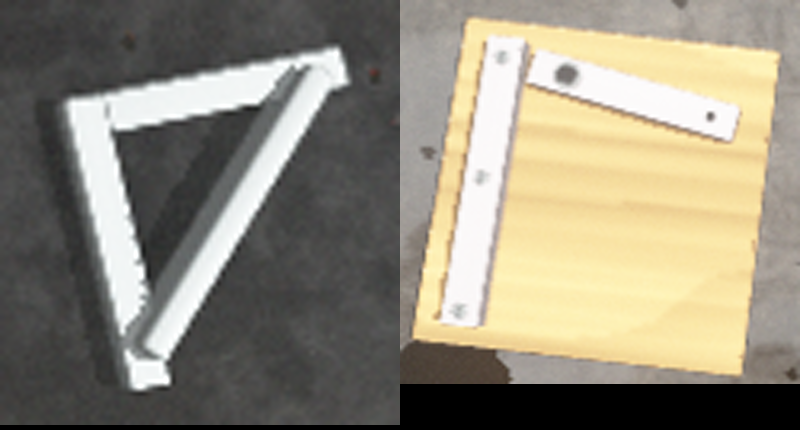

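The crop shows the square's top outer heel at about (394,235.5) and the brace running from (445,229) to (410,286). On the board, the rail's inside top edge runs (223,197)→(209,286), and the bar leans in by about 0.15 rad.

```bash
cat > fit.py <<'E'
from h import *
def edgeline(c,g,p,q,z,half=4,n=60,pol=0):
    "refine image edge between rough pixels p,q by max gradient across, back-project to plane z, fit line: (centroid, dir, rms)"
    p,q=np.array(p,float),np.array(q,float);d=(q-p)/np.linalg.norm(q-p);nn=np.array([-d[1],d[0]])
    s=np.arange(-half,half+.01,.2);P=[]
    for f in np.linspace(.06,.94,n):
        b=p+f*(q-p);pt=(b+s[:,None]*nn).astype(np.float32)
        v=cv2.remap(g,pt[:,:1].copy(),pt[:,1:].copy(),cv2.INTER_LINEAR)[:,0]
        v=cv2.GaussianBlur(v.reshape(-1,1),(1,11),1.5)[:,0];k=np.gradient(v);k=k*pol if pol else abs(k)
        P.append(pt[np.argmax(k)])
    X=onz(c,P,z)[:,:2]
    for _ in range(4):
        l=cv2.fitLine(X.astype(np.float32),cv2.DIST_HUBER,0,1e-4,1e-4)[:,0];r=(X-l[2:])@np.array([-l[1],l[0]])
        X=X[abs(r)<=max(2*np.median(abs(r)),5e-4)]
    return l[2:].astype(float),l[:2].astype(float),np.std(r)*1e3
def meet(a,b):
    t=np.linalg.solve(np.c_[a[1],-b[1]],b[0]-a[0]);return a[0]+t[0]*a[1]
def ang(l): return np.degrees(np.arctan(l[1][1]/l[1][0]) if abs(l[1][0])>abs(l[1][1]) else -np.arctan(l[1][0]/l[1][1]))
E
python3 - <<'E'
from fit import *
c=grab('top');im=c['color'];g=im.astype(np.float32).mean(2);bl=im[...,2].astype(np.float32)
E={}
def L(n,img,p,q,z,**k):
    E[n]=edgeline(c,img,p,q,z,**k);print(n,E[n][0].round(4),'ang %.2f rms %.2f'%(ang(E[n]),E[n][2]))
L('bL',bl,(207,190),(189,290),.012);L('bB',bl,(189,290),(291,302),.012);L('bR',bl,(303,202),(291,302),.012);L('bT',bl,(207,190),(303,202),.012)
for k in('LT','LB','RT','RB'): print(k,meet(E['b'+k[0]],E['b'+k[1]]).round(4))
L('railIn',bl,(224,197),(209.5,286),.037,half=3)
L('railOut',bl,(212,197),(197.5,285),.037,half=3)
L('barOut',bl,(229,200.5),(288,217.5),.037,half=3);L('barIn',bl,(225,209.5),(285,228),.037,half=3)
L('sqT',g,(394,235.3),(447,224.5),.022,half=3);L('sqL',g,(394,235.5),(406,292),.022,half=3)
L('brHeel',g,(440,231),(410.5,283),.038,half=2.5);L('brOpen',g,(445,233),(413.5,285.5),.038,half=2.5)
print('heel',meet(E['sqT'],E['sqL']))
cen=np.mean([meet(E['b'+a],E['b'+b]) for a in'LR' for b in'TB'],0);print('board',cen)
print('tips',onz(c,[(448,224.4),(406,292.5)],.022),'stick,carton,bottlecap',onz(c,[(370,194)],.009),onz(c,[(369,153)],.027),onz(c,[(312,115)],.164))
E
```

```text
bL [0.5284 0.2206] ang -5.27 rms 0.37
bB [0.4077 0.116 ] ang -4.51 rms 0.79
bR [ 0.5045 -0.0065] ang -4.57 rms 0.54
bT [0.6348 0.0879] ang -4.66 rms 0.52
LT [0.6447 0.2098]
LB [0.4168 0.2309]
RT [ 0.6263 -0.0162]
RB [0.3988 0.002 ]
railIn [0.5221 0.1716] ang -4.80 rms 0.44
railOut [0.528  0.1969] ang -4.72 rms 0.45
barOut [0.6061 0.0958] ang -14.49 rms 0.31
barIn [0.578  0.0876] ang -14.59 rms 0.27
sqT [ 0.5708 -0.304 ] ang 12.39 rms 0.30
sqL [ 0.487  -0.2385] ang 12.61 rms 0.26
brHeel [ 0.506  -0.2905] ang -32.04 rms 0.22
brOpen [ 0.4962 -0.2985] ang -32.32 rms 0.26
heel [ 0.55315658 -0.22374523]
board [0.52164395 0.10662471]
tips [[ 0.58053739 -0.35145791  0.022     ]
 [ 0.42668261 -0.25193237  0.022     ]] stick,carton,bottlecap [[ 0.64865993 -0.17444667  0.009     ]] [[ 0.74379539 -0.16924977  0.027     ]] [[ 0.77702496 -0.03310916  0.164     ]]
```

Request:
{"name": "play_rows", "arguments": {"commands": [[[22.5,16.1,-6],[0,0,0.145]],[[22.5,16.1,-6],[0,0,0.145]],[[22.5,16.1,-6],[0,0,0.145]],[[22.5,16.1,-6],[0,0,0.145]],[[22.5,16.1,-6],[0,0,0.145]],[[22.5,16.1,-6],[0,0,0.145]],[[22.5,16.1,-6],[0,0,0.145]],[[22.5,16.1,-6],[0,0,0.145]],[[22.5,16.1,-6],[0,0,0.145]],[[22.5,16.1,-6],[0,0,0.145]],[[22.5,16.1,-6],[0,0,0.145]],[[22.5,16.1,-6],[0,0,0.145]],[[22.5,16.1,-6],[0,0,0.145]],[[22.5,16.1,-6],[0,0,0.145]],[[22.5,16.1,-6],[0,0,0.145]],[[22.5,16.1,-6],[0,0,0.145]],[[0,0,0],[0,0,0]]], "gripper": 0, "newtons": 60}}

```text
clock: 2.33
position: [0.5062, -0.2974, 0.3078]
orientation: [-0.873, -3.016, -0.001]
force: [0.3, 0.4, 0.6]
gripper_width: 0.0429
grasp_force: 0.0
```

```bash
python3 - <<'E'
from h import *
from scipy.spatial.transform import Rotation as Ro
o=observe();R=Ro.from_rotvec(o['orientation']).as_matrix()
print(o['position'],o['joint_positions'],o['gripper_width'],R.round(4),np.degrees(np.arctan2(R[1,1],R[0,1])))
E
```

```text
[ 0.50619163 -0.2974329   0.30783844] [-7.36947006e-01  2.80034979e-01  1.65361128e+00  1.61670232e-04
  1.20951698e+00 -1.74405319e+00] 0.042879369258216914 [[-8.453e-01  5.344e-01 -1.100e-03]
 [ 5.344e-01  8.453e-01  1.200e-03]
 [ 1.500e-03  4.000e-04 -1.000e+00]] 57.69963458820897
```

Request:
{"name": "play_rows", "arguments": {"commands": [[[0,0,-20],[0,0,0]],[[0,0,-20],[0,0,0]],[[0,0,-20],[0,0,0]],[[0,0,-20],[0,0,0]],[[0,0,-15],[0,0,0]],[[0,0,-12],[0,0,0]],[[0,0,-12],[0,0,0]],[[0,0,-9],[0,0,0]],[[0,0,0],[0,0,0]]]}}

```text
clock: 3.45
position: [0.5053, -0.2985, 0.18]
orientation: [-0.877, -3.016, -0.001]
force: [-0.1, 0.1, 0.3]
gripper_width: 0.0425
grasp_force: 0.0
```

Request:
{"name": "play_rows", "arguments": {"commands": [[[0,0,0],[0,0,0]],[[0,0,0],[0,0,0]],[[0,0,0],[0,0,0]],[[0,0,0],[0,0,0]],[[0,0,0],[0,0,0]],[[0,0,0],[0,0,0]]], "gripper": -1, "newtons": 60}}

```text
clock: 4.2
position: [0.5059, -0.2989, 0.1815]
orientation: [0.877, 3.015, -0.001]
force: [0.1, -0.1, 5.9]
gripper_width: 0.013
grasp_force: 59.6
```

Request:
{"name": "play_rows", "arguments": {"commands": [[[0,0,5],[0,0,0]],[[0,0,10],[0,0,0]],[[0,0,15],[0,0,0]],[[0,0,20],[0,0,0]],[[0,0,20],[0,0,0]],[[0,0,20],[0,0,0]],[[0,0,10],[0,0,0]],[[0,0,0],[0,0,0]],[[0,0,0],[0,0,0]],[[0,0,0],[0,0,0]]]}}

```text
clock: 5.45
position: [0.5051, -0.2984, 0.2796]
orientation: [-0.876, -3.015, -0.001]
force: [-0.1, 0.2, -4.7]
gripper_width: 0.0133
grasp_force: 58.6
```

Request:
{"name": "play_rows", "arguments": {"commands": [[[-0.6,10,0],[0,0,-0.016]],[[-0.6,20,0],[0,0,-0.016]],[[-0.6,21,0],[0,0,-0.016]],[[-0.6,21,0],[0,0,-0.016]],[[-0.6,21,0],[0,0,-0.016]],[[-0.6,21,0],[0,0,-0.016]],[[-0.6,21,0],[0,0,-0.016]],[[-0.6,21,0],[0,0,-0.016]],[[-0.6,21,0],[0,0,-0.016]],[[-0.6,21,0],[0,0,-0.016]],[[-0.6,21,0],[0,0,-0.016]],[[-0.6,21,0],[0,0,-0.016]],[[-0.6,21,0],[0,0,-0.016]],[[-0.6,21,0],[0,0,-0.016]],[[-0.6,21,0],[0,0,-0.016]],[[-0.6,21,0],[0,0,-0.016]],[[-0.6,21,0],[0,0,-0.016]],[[-0.6,21,0],[0,0,-0.016]],[[-0.6,15,0],[0,0,-0.016]],[[0,0,0],[0,0,0]]]}}

```text
clock: 7.95
position: [0.4935, 0.0834, 0.2804]
orientation: [-1.321, -2.85, 0.0]
force: [0.7, -1.0, -4.1]
gripper_width: 0.0135
grasp_force: 58.7
```

```bash
python3 - <<'E'
from h import *
from scipy.spatial.transform import Rotation as Ro
c=grab('top');s=grab('side')
o=observe();R=Ro.from_rotvec(o['orientation']).as_matrix()
print(o['position'],o['joint_positions'].round(3),o['force'],o['grasp_force'],np.degrees(np.arctan2(R[1,1],R[0,1])))
a=cv2.resize(c['color'][160:310,170:330,::-1],(400,375));b=cv2.resize(s['color'][60:240,140:332,::-1],(400,375))
cv2.imwrite('pics/carry.png',np.hstack([a,b]))
E
```

```text
[0.49379394 0.08230396 0.28054918] [-0.077  0.103  1.919 -0.     1.12  -0.778] [ 0.63437318  0.32844794 -4.34149201] 58.686187863349915 40.197419891163484
```

View pics/carry.png

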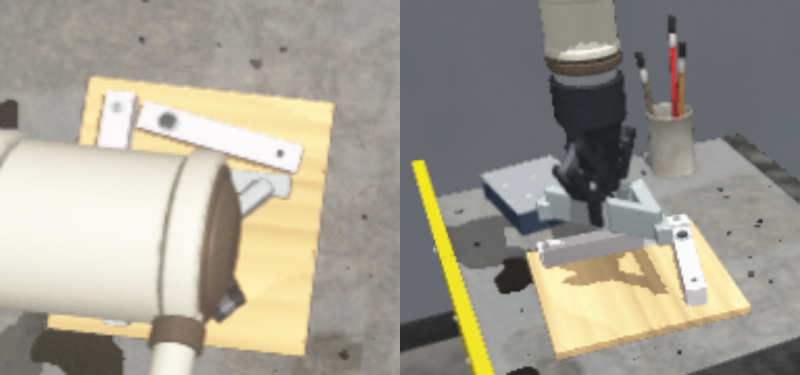

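The square is held level. Next I'll lower it about 28 mm back from each face.

Request:
{"name": "play_rows", "arguments": {"commands": [[[0,0,-10],[0,0,0]],[[0,0,-20],[0,0,0]],[[0,0,-20],[0,0,0]],[[0,0,-15],[0,0,0]],[[0,0,-10],[0,0,0]],[[0,0,-5],[0,0,0]],[[0,0,-3],[0,0,0]],[[0,0,0],[0,0,0]],[[0,0,0],[0,0,0]]]}}

```text
clock: 9.18
position: [0.4943, 0.0823, 0.1982]
orientation: [1.323, 2.848, 0.001]
force: [-0.0, 0.1, -3.8]
gripper_width: 0.0132
grasp_force: 58.7
```

Request:
{"name": "play_rows", "arguments": {"commands": [[[0,0,-2],[0,0,0]],[[0,0,0],[0,0,0]],[[0,0,0],[0,0,0]]]}}

```text
clock: 9.55
position: [0.494, 0.0823, 0.1957]
orientation: [-1.324, -2.849, -0.0]
force: [0.8, -0.1, -4.3]
gripper_width: 0.0129
grasp_force: 58.7
```

Request:
{"name": "play_rows", "arguments": {"commands": [[[0,0,-1],[0,0,0]],[[0,0,0],[0,0,0]],[[0,0,0],[0,0,0]]]}}

```text
clock: 9.93
position: [0.4941, 0.0823, 0.1947]
orientation: [-1.324, -2.849, 0.0]
force: [-0.3, -0.0, -4.3]
gripper_width: 0.0132
grasp_force: 58.7
```

Request:
{"name": "play_rows", "arguments": {"commands": [[[0,0,-1],[0,0,0]],[[0,0,0],[0,0,0]],[[0,0,0],[0,0,0]]]}}

```text
clock: 10.3
position: [0.494, 0.0823, 0.1937]
orientation: [-1.324, -2.849, 0.0]
force: [0.4, 0.3, -3.3]
gripper_width: 0.0133
grasp_force: 58.7
```

Request:
{"name": "play_rows", "arguments": {"commands": [[[2,1.7,-0.5],[0,0,0]],[[3,2.6,0],[0,0,0]],[[3,2.6,0],[0,0,0]],[[3,2.6,0],[0,0,0]],[[3,2.6,0],[0,0,0]],[[3,2.6,0],[0,0,0]],[[2,1.7,0],[0,0,0]],[[0,0,0],[0,0,0]],[[0,0,0],[0,0,0]]]}}

```text
clock: 11.42
position: [0.5131, 0.0987, 0.1932]
orientation: [1.323, 2.849, 0.0]
force: [-0.4, 0.7, -3.7]
gripper_width: 0.0131
grasp_force: 58.7
```

Request:
{"name": "play_rows", "arguments": {"commands": [[[1.5,1.3,0],[0,0,0]],[[1.5,1.3,0],[0,0,0]],[[1.5,1.3,0],[0,0,0]],[[1.5,1.3,0],[0,0,0]],[[1.5,1.3,0],[0,0,0]],[[0,0,0],[0,0,0]],[[0,0,0],[0,0,0]]]}}

```text
clock: 12.3
position: [0.5207, 0.1053, 0.1933]
orientation: [1.323, 2.849, 0.0]
force: [-1.2, -0.6, -4.6]
gripper_width: 0.0133
grasp_force: 58.7
```

Bar contact is starting. The remaining travel should be about 4 mm on each axis.

Request:
{"name": "play_rows", "arguments": {"commands": [[[1,1,0],[0,0,0]],[[1,1,0],[0,0,0]],[[1,1,0],[0,0,0]],[[0,0,0],[0,0,0]],[[0,0,0],[0,0,0]]]}}

```text
clock: 12.92
position: [0.5236, 0.1083, 0.1932]
orientation: [1.323, 2.849, 0.0]
force: [-1.1, -0.5, -4.3]
gripper_width: 0.0134
grasp_force: 58.7
```

Request:
{"name": "play_rows", "arguments": {"commands": [[[0.5,0.5,0],[0,0,0]],[[0.5,0.5,0],[0,0,0]],[[0,0,0],[0,0,0]],[[0,0,0],[0,0,0]]]}}

```text
clock: 13.42
position: [0.5243, 0.1086, 0.1931]
orientation: [-1.323, -2.849, 0.003]
force: [-3.6, -5.9, -1.9]
gripper_width: 0.0134
grasp_force: 59.0
```

Request:
{"name": "play_rows", "arguments": {"commands": [[[0.5,0.5,0],[0,0,0]],[[0.5,0.5,0],[0,0,0]],[[0,0,0],[0,0,0]],[[0,0,0],[0,0,0]]]}}

```text
clock: 13.92
position: [0.5249, 0.1089, 0.1929]
orientation: [-1.322, -2.848, 0.007]
force: [-6.6, -9.5, -0.7]
gripper_width: 0.013
grasp_force: 59.4
```

Request:
{"name": "play_rows", "arguments": {"commands": [[[0.5,0,0],[0,0,0]],[[0.5,0,0],[0,0,0]],[[0,0,0],[0,0,0]],[[0,0,0],[0,0,0]]]}}

```text
clock: 14.42
position: [0.5256, 0.1089, 0.1926]
orientation: [-1.321, -2.847, 0.008]
force: [-6.0, -9.6, -1.7]
gripper_width: 0.0134
grasp_force: 59.3
```

Request:
{"name": "play_rows", "arguments": {"commands": [[[0.5,0,0],[0,0,0]],[[0.5,0,0],[0,0,0]],[[0,0,0],[0,0,0]],[[0,0,0],[0,0,0]]]}}

```text
clock: 14.92
position: [0.5264, 0.1088, 0.1924]
orientation: [-1.321, -2.847, 0.009]
force: [-6.2, -9.7, -1.9]
gripper_width: 0.0131
grasp_force: 59.2
```

```bash
python3 - <<'E'
from h import *
from scipy.spatial.transform import Rotation as Ro
c=grab('top');s=grab('side')
o=observe();R=Ro.from_rotvec(o['orientation']).as_matrix()
print(o['position'],o['force'],o['torque'],o['grasp_force'],np.degrees(np.arctan2(R[1,1],R[0,1])),R[:,2])
a=cv2.resize(c['color'][180:300,185:313,::-1],(400,375),interpolation=cv2.INTER_CUBIC);b=cv2.resize(s['color'][130:235,190:302,::-1],(400,375),interpolation=cv2.INTER_CUBIC)
cv2.imwrite('pics/fit.png',np.hstack([a,b]))
E
```

```text
[0.52641551 0.1088683  0.19235635] [ -6.49139817 -10.64157739  -2.09474849] [-1.56455831  1.10480004  0.02359317] 59.20559227466583 40.21882555740635 [-0.00522289 -0.00361672 -0.99997982]
```

View pics/fit.png

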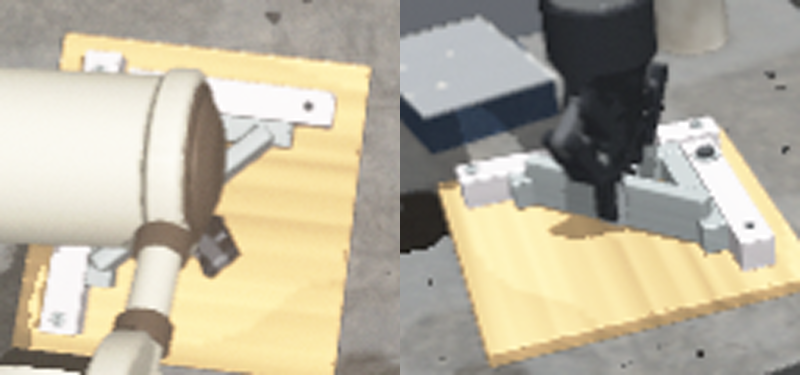

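The square sits against the rail and the bar is almost straight. The x force is still flat, so the bar is still swinging and I'll keep pressing.

Request:
{"name": "play_rows", "arguments": {"commands": [[[0.5,0,0],[0,0,0]],[[0.5,0,0],[0,0,0]],[[0,0,0],[0,0,0]],[[0,0,0],[0,0,0]]]}}

```text
clock: 15.52
position: [0.5272, 0.1088, 0.1922]
orientation: [-1.321, -2.846, 0.009]
force: [-8.0, -11.2, -2.5]
gripper_width: 0.013
grasp_force: 59.2
```

Request:
{"name": "play_rows", "arguments": {"commands": [[[0.5,0,0],[0,0,0]],[[0.5,0,0],[0,0,0]],[[0,0,0],[0,0,0]],[[0,0,0],[0,0,0]]]}}

```text
clock: 16.02
position: [0.5276, 0.1088, 0.1921]
orientation: [-1.319, -2.844, 0.011]
force: [-11.8, -10.4, 2.2]
gripper_width: 0.0134
grasp_force: 59.8
```

```bash
cat > chk.py <<'E'
from fit import *
from scipy.spatial.transform import Rotation as Ro
c=grab('top');bl=c['color'][...,2].astype(np.float32)
o=observe();R=Ro.from_rotvec(o['orientation']).as_matrix()
print(o['clock'],o['position'],o['force'],o['torque'],np.degrees(np.arctan2(R[1,1],R[0,1])),R[:,2])
# expected bar outer top edge if square, rail at -4.76 deg
th=np.radians(-4.76);ex=np.array([np.cos(th),np.sin(th)]);ey=np.array([-ex[1],ex[0]]);cen=np.array([.5216,.1066])
P=lambda x,y:proj(c,[*(cen+x*ex+y*ey),.037])[0]
for n,x,a,b in(('out',.090,0,-.09),):
    e=edgeline(c,bl,P(x,a),P(x,b),.037,half=4);print(n,ang(e),'board x mm',(e[0]-cen)@ex*1e3,e[2])
E
python3 chk.py
```

```text
16.075 [0.52760063 0.10885791 0.19209825] [-11.37524393 -11.61880382   1.47680659] [-1.67991202  1.70202638  0.0164604 ] 40.2306057952385 [-0.00844442 -0.00381761 -0.99995706]
out -4.802802168500067 board x mm 90.45442008246286 0.2909854334739228
```

Request:
{"name": "play_rows", "arguments": {"commands": [[[0.5,0,0],[0,0,0]],[[0.5,0.2,0],[0,0,0]],[[0,0,0],[0,0,0]],[[0,0,0],[0,0,0]],[[0,0,0],[0,0,0]],[[0,0,0],[0,0,0]],[[0,0,0],[0,0,0]]]}}

```text
clock: 16.95
position: [0.528, 0.1089, 0.1921]
orientation: [-1.318, -2.843, 0.013]
force: [-15.8, -12.5, 5.3]
gripper_width: 0.0134
grasp_force: 60.3
```

```bash
python3 chk.py
```

```text
17.0 [0.52804512 0.10893237 0.19208783] [-16.56785049 -12.23633209   5.48947185] [-1.7840432   2.13777263  0.03016844] 40.240000068970105 [-0.01080747 -0.00426255 -0.99993251]
out -4.700834097881098 board x mm 90.4544691697248 0.3164371995517691
```

```bash
python3 -c "
from workcell import order
print(order.sign_off())"
```

```text
the job is handed in; nothing more can be done
None
```

I handed the job in at about 17 s; the sign-off gave no pass/fail result. The square was still gripped (60 N) and pressing about 16 N toward the bar and 12 N toward the rail. The bar measured within 0.1° of square to the rail, and the arm stayed clear of the bottle, carton and stick.

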